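Tip the slide rule out of its drawer lane and lay it on the turntable

TASK

Get the slide rule (the one with the cursor) out of its lane in the open drawer and lay it flat, face up, on the free side of the turntable. The lane is too deep and narrow to get hold of it, so draw and push it lightly along with a fingertip until its front end rides up the sloping end of the lane and stands out over the drawer front, then take it by that end and lift it out tilted. Do not press hard on it or drop it, and leave the turntable, the instruments on it and the other two rules where they are.

Things in the scene. Friction and masses are not known exactly. Their poses are not given: they have to be found in the camera images.
- rule_center (a point): centre of the slide rule, half-way up: a flat bar 180 long (its x axis), 36 wide (y), 9 thick (z up), about 90 g, light wood with white faces, aluminium brackets at both ends and a clear cursor in an aluminium frame (26 long, 40 wide, 3 proud of the top only, its middle 12 behind the centre). It lies flat in one of the drawer's three lanes, which one varies, x towards the lane's back
- rule_front (a point): middle of the slide rule's front end face (the end nearest the drawer front), 90 before rule_center; at the start 32 to 41 from the foot of the slope. The rule's underside is plain
- rule_rear (a point): middle of the slide rule's rear end face, 90 behind rule_center; at the start only 3 to 12 from the lane's back wall, too little for a finger behind it
- drawer: open wooden drawer in its low chest, fixed. Origin on the counter under the middle lane; x runs along the lanes to the back, the front faces -x, towards the turntable. Floor at z 18, front, side and partition rims at z 68 (lanes 50 deep). Three lanes 46 wide, at y -52, 0 and 52, 6 mm partitions, outer walls to y 83. Behind the lanes a rear tray, and from x 230 the chest, 92 high. A brass pull stands 19 out of the front at z 30
- lip (a point): upper inner edge of the drawer front, at the middle lane: drawer x -138, z 68. The front panel is 12 thick, its outer face at x -150. A rule pushed up until 50 to 65 of its length is out past this edge leans on it at about 24 degrees and stays when let go; with 80 or more out it can tip over the front
- slope_foot (a point): foot of the 35 degree slope at the front of every lane, at the middle lane: drawer x -67, z 18. The slope climbs from here to the lip; behind it the floor is level
- lane_back (a point): foot of the lanes' back wall (6 thick, low, its top at z 40), at the middle lane: drawer x 158, z 18. The varnished wood has a friction of about 0.45 against the rule, less than a rubber-padded fingertip has, so a light press (a few N) near the rule's rear end drags it along
- turntable_top (a point): centre of the turntable's top face: a black disc of 165 radius, top 44 above the counter, on a steel pivot, with a steel cap 12 in radius and 5 high in the middle. The axes turn with the disc: the instruments lie on the +x half (x above 35), the -x half is free
- turntable (a joint): angle of the turntable about its pivot, 0 at the start, positive anticlockwise from above; stiff, it turns when pushed sideways with more than about 1.5 N at 100 from the pivot
- flat_scale_center (a point): centre of the flat wooden scale, 180 x 30 x 5, no cursor, in another lane
- tri_scale_center (a point): middle of the triangular wooden scale, 180 long, about 25 wide and 22 high, in another lane
- circular_rule: circular aluminium slide rule, 100 across, 4 thick with a 8 high hub, lying on the turntable; origin under its centre
- compass: brass spring-bow compass 112 x 30 x 11 lying on the turntable; origin under its middle
- weight: small olive cast-iron weight with a knob, 40 across, 53 high, on the turntable; origin under its centre
Things that resemble listed ones, but are neither listed nor needed, are in the scene too. What is shaped like the part that bears rule_center but pink or red is not meant.

How it is judged:
By the outcome, as a careful person would: the job done as asked, in the order asked, and still so for the second after the job is handed in, with the robot touching nothing.
It also fails if it takes over 69 s, if anything falls off the work surface, if the arm or the gripper's body presses on something with over 40 N, if the wrist force passes 120 N, or if a joint passes its speed limit or range.

ROBOT

A 6-joint arm with a two-finger parallel gripper is mounted at the origin on the work surface. World frame = base frame: x ahead of the robot, y to its left, z up, the work surface at z = 0. Lengths are in m, angles in degrees, forces in N, time in s.
With the tool pointing down it reaches from about 0.4 to 0.825 m from the base axis. Payload 7 kg.
Tool frame: the origin (TCP) lies at the very end of the fingers, on their centre line; the grasp point (between the pads) lies 19 mm behind it; z points along the fingers, y is the line along which they close (so a half turn about z gives the same grasp; the last joint's range is limited). The gripper opens to 88 mm and grips with 3 to 60 N. Pads are 19 mm wide; open, the fingers measure 130 mm over their backs; the gripper's body (78 mm by 193 mm) begins 47 mm behind the grasp point.
Start: joints at [93.111, 20.546, 0.682, 0, -70.136, -16.507], TCP at [0.156, 0.657, 0.227] pointing down, gripper open.
Joint ranges: [-176.03, 176.03], [-82.01, 121.73], [-58.28, 71.71], [-173.87, 95.51], [-174.79, -0.11], [-173.66, 173.66]. Speed limits (degrees/s): [136.94, 136.94, 172.46, 180, 180, 180].

INTERFACE

Orientations are given as [roll, pitch, yaw] about the fixed x, y, z axes, in that order (R = Rz(yaw) Ry(pitch) Rx(roll)).
In Python, from plant import ctrl gives the robot as it stands.
- The arm moves only by the tool carry_out, never from a script. Its argument "deltas" is a list that holds one entry, the list of rows, each a list of 5 numbers: the shift along the tool's x, y, z scaled (see below), then the turn about the tool's z scaled (see below), then the opening, from -1 (shut) to 1 (fully open). A call has 1 to 5 rows; each row is the pose to reach, as a shift and turn from the pose commanded when the call began, along the tool's axes at that moment, turning the shorter way round; what a row does not reach only later rows make up. The controller multiplies each number of a shift by 20 cm and each number of a turn by 2 pi rad. A row lasts 1/10 s, in which the tool goes at most 50 mm and 8.59 degrees, less where a joint would pass 70% of its speed; a pose out of reach is approached as far as the arm can. A call with a number of a shift or a turn outside -1 to 1 is refused whole. A call with a gripper value outside its range is refused whole. The fingers move at their own pace and stop on an object; the grip force is fixed at half the most. Time passes only in rows, so rows that repeat a pose let the fingers close. It gives the time, the measured TCP pose, the force, the opening and the grip force at its end, in the units of the state.
- ctrl.get_obs(): the state, without advancing time (a new reading comes with each control period).
- ctrl.snapshot(name): name is "side" or "top"; returns a dict with "color" (420x560x3 uint8, red, green, blue), "camera_matrix" (3x3 intrinsics, pixels), "k1" (the pictures are not rectified: a ray, as slopes to the right and down, at radius r is drawn at 1 + k1 r^2 times it, then the intrinsics apply), "R" (3x3) and "t" (3): a world point X has camera coordinates R X + t. Camera axes: x right, y down, z forward; pixel columns grow to the right and rows downward; lengths in m; the calibration is good to about 2 mm. A picture is of the moment at which its call begins. There is no depth.
- ctrl.close_job(): hands the job in; it is judged then, once.
Trained networks look in a picture, given as the dict that the camera call returned (one of the last four; its "shot" number tells which), for a name from the list of things; names that differ only in an ending like _2 or _b are one class to them, and where a whole thing is asked for, a point or a joint stands for the part that bears it (a point fixed in the world has none). Each returns a list of dicts, best first, with "p" (0 to 1); they miss things now and then, are a little off and sometimes report something else, mostly with a low value. They report only what shows in the picture. A call takes as long as a camera call. They do not tell look-alikes from the thing itself.
- ctrl.search_frame(picture, name): "centre" ([column, row] in pixels, amid what is visible of it).
- ctrl.silhouettes(picture, name): "mask" (420x560 bool, what is visible of it) and "centre" ([column, row] in pixels, amid what is visible of it).
- ctrl.spot_point(picture, name): "centre" ([column, row] in pixels: a listed point, or the origin of a listed thing).
The state is a dict: "clock": time; "joint_pos": joint angles; "qvel": joint speeds; "tau": joint torques, N m; "tool_pos": TCP position; "orientation": TCP orientation; "force": force on the tool from outside, world axes, zero at the start; "moment": the same for the moment, N m; "opening": finger opening in m; "gripper_force": force on a finger pad.
Only numpy, scipy, OpenCV 4.12 (cv2) and the standard library are available. Lean on these libraries where they do the work, as an engineer would, in place of code of your own. Each camera call takes 0.05 s, during which the arm holds its last target. There are 200 camera calls.

## Working session

There is one attempt and no reset: what is moved stays moved. The work goes in short steps, Python scripts to look and compute and a tool call to move; the robot and the scene stay as the last step left them, time stands still between calls to the robot, and variables do not carry over. Pictures are saved under pics/ and viewed, at most 10 in all, crops included, and the job is handed in when it is done.

Besides the shell and the picture viewer there is one more tool, called after ">>>" as name(argument=value, ...), one argument or row to a line, values as JSON. carry_out: Moves the arm, as the interface text tells. Its arguments: {"type":"object","properties":{"deltas":{"type":"array"}},"required":["deltas"]}

```bash
mkdir -p pics; ls; cat > h.py <<'E'
import numpy as np, cv2
from scipy.spatial.transform import Rotation as Ro
from plant import ctrl
def ray(s,px):
    K=np.array(s["camera_matrix"]);d=np.array([(px[0]-K[0,2])/K[0,0],(px[1]-K[1,2])/K[1,1]])
    u=d.copy()
    for _ in range(20): u=d/(1+s["k1"]*(u@u))
    R=np.array(s["R"]);return -R.T@np.array(s["t"]),R.T@np.array([u[0],u[1],1])
def at_z(s,px,z):
    o,d=ray(s,px);return o+d*(z-o[2])/d[2]
def tri(a,pa,b,pb):
    o1,d1=ray(a,pa);o2,d2=ray(b,pb);A=np.stack([d1,-d2],1);k=np.linalg.lstsq(A,o2-o1,rcond=None)[0]
    p,q=o1+k[0]*d1,o2+k[1]*d2;return (p+q)/2,np.linalg.norm(p-q)
def proj(s,X):
    c=np.array(s["R"])@X+np.array(s["t"]);u=c[:2]/c[2];u=u*(1+s["k1"]*(u@u));K=np.array(s["camera_matrix"]);return u*[K[0,0],K[1,1]]+[K[0,2],K[1,2]]
def save(s,n): cv2.imwrite(f"pics/{n}.png",s["color"][:,:,::-1])
E
cat > m.py <<'E'
from h import *
np.set_printoptions(precision=4,suppress=True)
t=ctrl.snapshot("top");s=ctrl.snapshot("side")
a=np.hstack([t["color"],s["color"]]);cv2.imwrite("pics/a.png",cv2.resize(a[:,:,::-1],(800,300)))
save(t,"t0");save(s,"s0")
for n in "rule_center rule_front rule_rear drawer lip slope_foot lane_back turntable_top flat_scale_center tri_scale_center circular_rule compass weight".split():
    A=ctrl.spot_point(t,n);B=ctrl.spot_point(s,n)
    print(n,[(np.round(x["centre"]),round(x["p"],2)) for x in A[:2]],[(np.round(x["centre"]),round(x["p"],2)) for x in B[:2]], tri(t,A[0]["centre"],s,B[0]["centre"]) if A and B else "")
o=ctrl.get_obs();print(o["tool_pos"],o["orientation"],o["force"],o["opening"])
E
python3 m.py
```

```text
pics
rule_center [(array([172., 342.]), 0.87), (array([188., 118.]), 0.79)] [(array([360., 188.]), 0.65), (array([175., 199.]), 0.64)] (array([0.4788, 0.0895, 0.2253]), np.float64(0.43735333309019464))
rule_front [(array([210., 145.]), 0.79), (array([229., 234.]), 0.65)] [(array([189., 219.]), 0.79), (array([268., 212.]), 0.71)] (array([0.4601, 0.0894, 0.1852]), np.float64(0.3493146722909091))
rule_rear [(array([167.,  93.]), 0.73), (array([150., 248.]), 0.59)] [(array([248., 179.]), 0.92), (array([369., 175.]), 0.83)] (array([0.5756, 0.1857, 0.1972]), np.float64(0.29238462842594537))
drawer [(array([217., 215.]), 0.63)] [(array([286., 209.]), 0.81), (array([258., 192.]), 0.55)] (array([0.546 , 0.1778, 0.0055]), np.float64(0.010224022115028373))
lip [(array([276., 199.]), 0.79)] [(array([304., 216.]), 0.58)] (array([0.5575, 0.0408, 0.0769]), np.float64(0.007684226213427475))
slope_foot [(array([243., 205.]), 0.88)] [(array([293., 221.]), 0.57)] (array([0.558 , 0.1175, 0.0106]), np.float64(0.0030657755282188647))
lane_back [(array([145., 225.]), 0.67), (array([400., 150.]), 0.5)] [(ar
[... 340 characters left out ...]
, 0.0144]), np.float64(0.006003076864043049))
tri_scale_center [(array([191., 216.]), 0.9), (array([242., 204.]), 0.54)] [(array([275., 192.]), 0.72), (array([264., 178.]), 0.37)] (array([0.5352, 0.2299, 0.03  ]), np.float64(0.0035908283823803478))
circular_rule [(array([367., 188.]), 0.65)] [(array([339., 288.]), 0.78)] (array([ 0.5768, -0.1591,  0.0433]), np.float64(0.0028934696689860368))
compass [(array([418., 168.]), 0.51)] [] 
weight [(array([398., 152.]), 0.9)] [(array([396., 309.]), 0.75), (array([275., 193.]), 0.58)] (array([ 0.6563, -0.2352,  0.0476]), np.float64(0.005351230467156135))
[0.1564 0.6566 0.2265] [179.9976   0.0028 -13.395 ] [-0.2818  0.247   0.2968] 0.08761288610604391
```

View pics/t0.png

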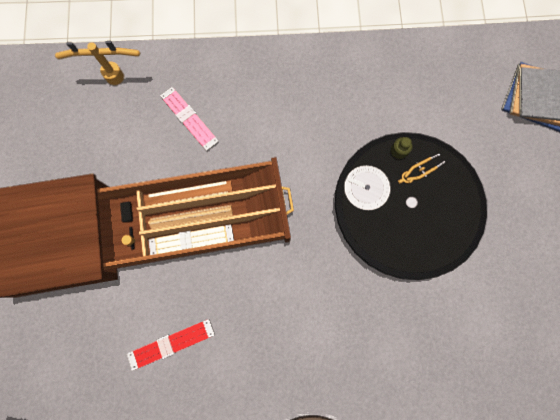

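View pics/s0.png

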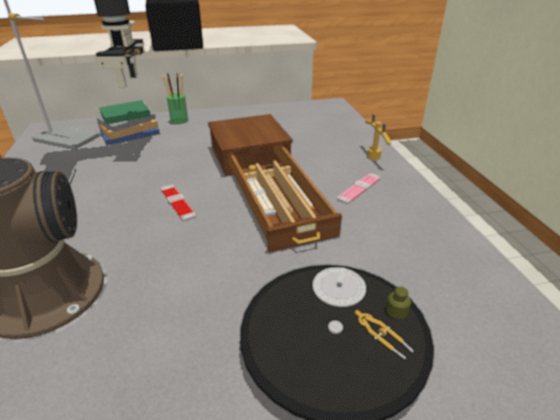

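The top view shows the drawer front facing right, which is world -y. The slide rule is white with a cursor and lies in the lower lane (columns 150–232, row 240). The pink (188,118) and red (170,343) rules are decoys. On the turntable the instruments are at upper left and top, so the free side is at lower right. Next I'll fit the poses.

```bash
cat > fit.py <<'E'
from h import *
from scipy.optimize import least_squares
np.set_printoptions(precision=4,suppress=True)
t=ctrl.snapshot("top");s=ctrl.snapshot("side")
P={"drawer":(0,0,0),"lip":(-.138,0,.068),"slope_foot":(-.067,0,.018),"lane_back":(.158,0,.018)}
obs=[(c,P[n],ctrl.spot_point(c,n)) for c in (t,s) for n in P]
obs=[(c,p,np.array(r[0]["centre"])) for c,p,r in obs if r]
def W(q,p): return np.array([q[0]+np.cos(q[2])*p[0]-np.sin(q[2])*p[1],q[1]+np.sin(q[2])*p[0]+np.cos(q[2])*p[1],p[2]])
f=lambda q:np.concatenate([proj(c,W(q,p))-u for c,p,u in obs])
r=least_squares(f,[.54,.18,1.68],loss="soft_l1");q=r.x
print("drawer",q[:2],np.degrees(q[2]));print(f(q).reshape(-1,2))
inv=lambda X:np.array([[np.cos(q[2]),np.sin(q[2])],[-np.sin(q[2]),np.cos(q[2])]])@(X[:2]-q[:2])
for nm in ("rule_center","rule_front","rule_rear","flat_scale_center","tri_scale_center"):
    for c,k in ((t,"t"),(s,"s")):
        print(nm,k,[(inv(at_z(c,x["centre"],.0225)),round(x["p"],2)) for x in ctrl.spot_point(c,nm)[:3]])
tt,_=tri(t,ctrl.spot_point(t,"turntable_top")[0]["centre"],s,ctrl.spot_point(s,"turntable_top")[0]["centre"]);print(tt)
for nm in ("circular_rule","compass","weight"):
    for c in (t,s):
        for x in ctrl.silhouettes(c,nm)[:1]:
            v,u=np.nonzero(x["mask"]);g=np.array([at_z(c,(a,b),.047)[:2] for a,b in zip(u,v)])
            d=g-tt[:2];print(nm,x["p"],g.mean(0),"min proj at 30..70:",[(a,round((d@[np.cos(np.radians(a)),np.sin(np.radians(a))]).min(),3)) for a in range(20,80,10)])
# drawer corner overlays
im=t["color"][:,:,::-1].copy()
def ln(c,pts):
    for a,b in zip(pts,pts[1:]): cv2.line(im,*[tuple(int(round(v)) for v in proj(c,W(q,p))) for p in (a,b)],(0,255,0),1)
for y in (-.083,-.029,-.023,.023,.029,.075,.083): ln(t,[(-.15,y,.068),(.158,y,.068)])
ln(t,[(-.15,-.083,.068),(-.15,.083,.068)])
cv2.imwrite("pics/o.png",cv2.resize(im[130:300,90:330],None,fx=3,fy=3,interpolation=cv2.INTER_CUBIC))
E
python3 fit.py
```

```text
drawer [0.5446 0.1761] 97.28458802243875
[[  0.3472  -3.0159]
 [ -1.2189  -0.753 ]
 [  1.862    0.1138]
 [ -0.7536   0.2428]
 [ -2.2635   0.5971]
 [  0.0832   1.1732]
 [-47.1401 -65.8104]
 [  0.8253   1.1637]]
rule_center t [(array([0.0661, 0.0522]), 0.93), (array([ 0.0347, -0.2335]), 0.82), (array([0.1253, 0.2581]), 0.61)]
rule_center s [(array([-0.0052, -0.2232]), 0.85), (array([0.1094, 0.2569]), 0.73), (array([0.0709, 0.0488]), 0.61)]
rule_front t [(array([-0.0116, -0.1586]), 0.96), (array([0.0581, 0.2415]), 0.65), (array([-0.024 ,  0.0521]), 0.56)]
rule_front s [(array([0.017 , 0.2401]), 0.92), (array([-0.0269,  0.0433]), 0.81), (array([-0.0453, -0.1467]), 0.69)]
rule_rear t [(array([0.1555, 0.0531]), 0.83), (array([ 0.0728, -0.2998]), 0.72), (array([0.2173, 0.2762]), 0.64)]
rule_rear s [(array([0.1934, 0.28  ]), 0.96), (array([ 0.0662, -0.3079]), 0.9), (array([0.1575, 0.0542]), 0.78)]
flat_scale_center t [(array([ 0.0561, -0.0553]), 0.64)]
flat_scale_center s [(array([ 0.0549, -0.0633]), 0.71)]
tri_scale_center t [(array([-0.061 , -0.0043]), 0.41)]
tri_scale_center s [(array([0.
[... 569 characters left out ...]
, np.float64(0.011)), (50, np.float64(-0.005)), (60, np.float64(-0.021)), (70, np.float64(-0.036))]
compass 0.71 [0.4875 0.1891] min proj at 30..70: [(20, np.float64(0.066)), (30, np.float64(0.126)), (40, np.float64(0.182)), (50, np.float64(0.232)), (60, np.float64(0.276)), (70, np.float64(0.311))]
weight 0.77 [ 0.6654 -0.2428] min proj at 30..70: [(20, np.float64(0.089)), (30, np.float64(0.082)), (40, np.float64(0.072)), (50, np.float64(0.06)), (60, np.float64(0.043)), (70, np.float64(0.023))]
weight 0.79 [ 0.6704 -0.221 ] min proj at 30..70: [(20, np.float64(0.092)), (30, np.float64(0.085)), (40, np.float64(0.075)), (50, np.float64(0.062)), (60, np.float64(0.046)), (70, np.float64(0.029))]
```

View pics/o.png

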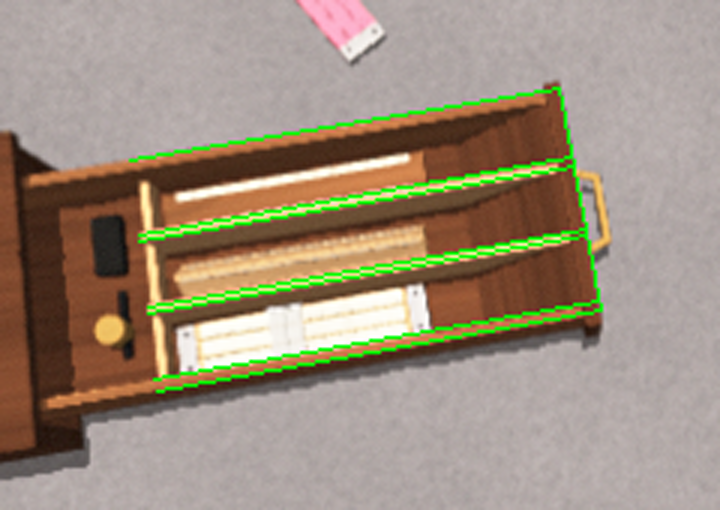

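```bash
cat >> h.py <<'E'
O=np.array([.5446,.1761]);TH=np.radians(97.28);U=np.array([np.cos(TH),np.sin(TH)]);V=np.array([-U[1],U[0]])
def D(x,y,z): return np.r_[O+U*x/1e3+V*y/1e3,z/1e3]
def go(X,yaw,n=5):
    o=ctrl.get_obs();p=np.array(o["tool_pos"]);R=Ro.from_euler("xyz",o["orientation"],degrees=True)
    d=R.inv().apply(np.array(X)-p);dy=(yaw-o["orientation"][2]+180)%360-180
    print("shift/0.2",np.round(d/.2,4),"turn",round(-dy/360,4),"| dist mm",d.round(4)*1e3,"at drawer",((p[:2]-O)@U*1e3).round(1),((p[:2]-O)@V*1e3).round(1),(p[2]*1e3).round(1),o["force"])
E
python3 - <<'E'
from h import *
X=D(118,52,110);print(X);go(X,7.28)
o=ctrl.get_obs();print(Ro.from_euler("xyz",o["orientation"],degrees=True).as_matrix().round(3))
E
```

```text
[0.47806642 0.28655942 0.11      ]
shift/0.2 [1.9933 1.4273 0.5829] turn -0.0574 | dist mm [398.7 285.5 116.6] at drawer 525.8 324.2 226.6 [ 0.6246102  -0.21654953  0.06915808]
[[ 0.973 -0.232 -0.   ]
 [-0.232 -0.973  0.   ]
 [-0.    -0.    -1.   ]]
```

>>> carry_out(
  deltas=[
    [[0.99, 0.71, 0, -0.0574, -1], [0.99, 0.71, 0, -0.0574, -1], [0.99, 0.71, 0, -0.0574, -1], [0.99, 0.71, 0, -0.0574, -1], [0.99, 0.71, 0, -0.0574, -1]],
  ],
)

```text
clock: 3.3
tool_pos: [0.3172, 0.4707, 0.2269]
orientation: [-180.0, -0.0, 7.3]
force: [1.0, 0.8, 0.6]
opening: 0.0532
gripper_force: 0.0
```

```bash
python3 -c "
from h import *
go(D(118,52,110),7.28);print(ctrl.get_obs())"
```

```text
shift/0.2 [0.681  1.0153 0.5842] turn -0.0 | dist mm [136.2 203.1 116.8] at drawer 321.0 188.2 226.9 [0.97956966 0.78497936 0.59218846]
{'clock': 3.3, 'joint_pos': array([ 7.57743422e+01,  1.04517327e+01, -1.31335417e+01,  5.19582311e-03,
       -6.63847304e+01,  2.14987127e+01]), 'qvel': array([-36.95197627, -11.87907622, -14.90166361,   0.08945159,
         3.48634163,  36.23884188]), 'tau': array([  4.89694878, -43.39254498,  28.61507356,   6.5647991 ,
        -0.12407864,  -0.94997674]), 'tool_pos': array([0.31722724, 0.4706905 , 0.22690067]), 'orientation': array([-1.79973837e+02, -1.54230850e-02,  7.27513150e+00]), 'force': array([0.97956966, 0.78497936, 0.59218846]), 'moment': array([ 0.05732913, -0.11062732, -0.01927401]), 'gripper_force': 0.0, 'opening': 0.053186317032929094}
```

>>> carry_out(
  deltas=[
    [[0.676, 1.0, 0, 0, -1], [0.676, 1.0, 0, 0, -1], [0.676, 1.0, 0, 0, -1], [0.676, 1.0, 0, 0, -1], [0.676, 1.0, 0, 0, -1]],
  ],
)

```text
clock: 3.8
tool_pos: [0.4768, 0.2893, 0.227]
orientation: [-180.0, -0.0, 7.2]
force: [1.0, 0.8, -0.2]
opening: 0.0131
gripper_force: 0.0
```

>>> carry_out(
  deltas=[
    [[0, 0, 0.57, 0, -1], [0, 0, 0.57, 0, -1], [0, 0, 0.57, 0, -1], [0, 0, 0.57, 0, -1], [0, 0, 0.57, 0, -1]],
  ],
)

```text
clock: 4.3
tool_pos: [0.4761, 0.2918, 0.1133]
orientation: [-180.0, -0.0, 7.3]
force: [0.7, 0.7, 0.4]
opening: -0.0002
gripper_force: 0.0
```

```bash
python3 -c "
from h import *
t=ctrl.snapshot('top');s=ctrl.snapshot('side');cv2.imwrite('pics/p1.png',np.hstack([cv2.resize(c['color'][a:a+130,b:b+130,::-1],(400,400),interpolation=cv2.INTER_CUBIC) for c,a,b in((t,170,120),(s,130,200))]))
go(D(118,52,40),7.28)"
```

```text
shift/0.2 [0.0039 0.0305 0.3715] turn 0.0001 | dist mm [ 0.8  6.1 74.3] at drawer 124.0 53.0 114.3 [ 0.7055537  -0.2388658   0.82351814]
```

View pics/p1.png

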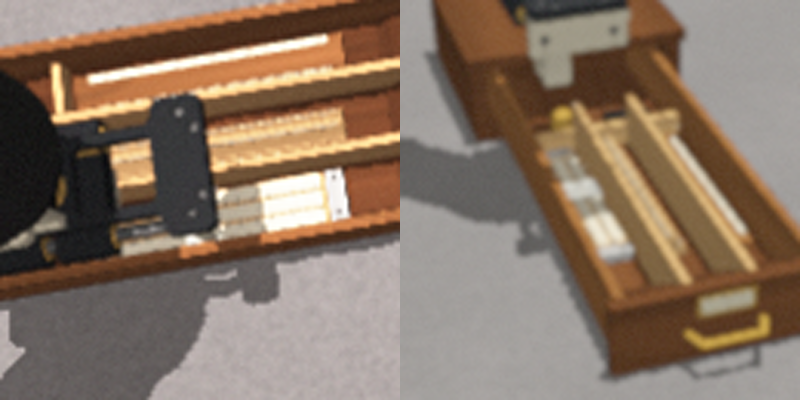

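The closed gripper stands over the lane behind the cursor. In the side crop the finger is above the rear of the rule, near (555,70).

>>> carry_out(
  deltas=[
    [[0.004, 0.025, 0.37, 0, -1], [0.004, 0.025, 0.37, 0, -1], [0.004, 0.025, 0.37, 0, -1], [0.004, 0.025, 0.37, 0, -1]],
  ],
)

```text
clock: 4.8
tool_pos: [0.4778, 0.2874, 0.0401]
orientation: [-180.0, -0.1, 7.3]
force: [-0.1, 0.4, -0.3]
opening: 0.0004
gripper_force: 0.0
```

>>> carry_out(
  deltas=[
    [[0, 0, 0.01, 0, -1], [0, 0, 0.02, 0, -1], [0, 0, 0.03, 0, -1], [0, 0, 0.04, 0, -1], [0, 0, 0.05, 0, -1]],
  ],
)

```text
clock: 5.3
tool_pos: [0.477, 0.2865, 0.0286]
orientation: [-180.0, -0.0, 7.3]
force: [0.9, -0.5, -0.5]
opening: 0.0004
gripper_force: 0.0
```

```bash
python3 -c "
from h import *
go(D(118,52,28),7.28)"
```

```text
shift/0.2 [0.0053 0.0005 0.0031] turn -0.0 | dist mm [1.1 0.1 0.6] at drawer 118.1 53.1 28.6 [ 0.90965181 -0.47071699 -0.50915422]
```

>>> carry_out(
  deltas=[
    [[0.005, 0, 0.002, 0, -1], [0.005, 0, 0.004, 0, -1], [0.005, 0, 0.006, 0, -1], [0.005, 0, 0.006, 0, -1]],
  ],
)

```text
clock: 5.7
tool_pos: [0.478, 0.2866, 0.0274]
orientation: [180.0, 0.0, 7.3]
force: [-0.2, -0.2, -0.4]
opening: 0.0002
gripper_force: 0.0
```

>>> carry_out(
  deltas=[
    [[0, 0, 0.002, 0, -1], [0, 0, 0.002, 0, -1], [0, 0, 0.002, 0, -1]],
  ],
)

```text
clock: 6.0
tool_pos: [0.478, 0.2866, 0.0273]
orientation: [-180.0, -0.0, 7.3]
force: [-1.7, -1.7, 5.7]
opening: 0.0003
gripper_force: 2.8
```

>>> carry_out(
  deltas=[
    [[0, 0, 0.002, 0, -1], [0, 0, 0.002, 0, -1], [0, 0, 0.002, 0, -1]],
  ],
)

```text
clock: 6.3
tool_pos: [0.478, 0.2866, 0.0273]
orientation: [-180.0, -0.0, 7.3]
force: [-3.3, -0.5, 9.5]
opening: 0.0003
gripper_force: 4.7
```

>>> carry_out(
  deltas=[
    [[0, 0, -0.003, 0, -1], [0, 0, -0.003, 0, -1], [0, 0, -0.003, 0, -1]],
  ],
)

```text
clock: 6.6
tool_pos: [0.478, 0.2867, 0.0274]
orientation: [-180.0, -0.0, 7.3]
force: [-0.7, 0.4, 4.5]
opening: 0.0006
gripper_force: 2.5
```

>>> carry_out(
  deltas=[
    [[0, 0.01, 0, 0, -1], [0, 0.02, 0, 0, -1], [0, 0.03, 0, 0, -1], [0, 0.04, 0, 0, -1], [0, 0.05, 0, 0, -1]],
  ],
)

```text
clock: 7.1
tool_pos: [0.4795, 0.2767, 0.0273]
orientation: [-180.0, -0.0, 7.3]
force: [-0.7, 0.7, 4.3]
opening: 0.0003
gripper_force: 2.2
```

>>> carry_out(
  deltas=[
    [[0, 0.02, 0, 0, -1], [0, 0.04, 0, 0, -1], [0, 0.06, 0, 0, -1], [0, 0.08, 0, 0, -1], [0, 0.1, 0, 0, -1]],
  ],
)

```text
clock: 7.6
tool_pos: [0.4819, 0.2566, 0.0273]
orientation: [-180.0, -0.0, 7.3]
force: [-0.3, 2.3, 4.5]
opening: 0.0006
gripper_force: 2.5
```

```bash
cat > look.py <<'E'
from h import *
np.set_printoptions(precision=4,suppress=True)
t=ctrl.snapshot("top");s=ctrl.snapshot("side")
for nm in ("rule_front","rule_rear","rule_center"):
    for c,k in ((t,"t"),(s,"s")):
        for x in ctrl.spot_point(c,nm)[:4]:
            X=at_z(c,x["centre"],.0225);a=(X[:2]-O)@U*1e3;b=(X[:2]-O)@V*1e3
            if 25<b<85: print(nm,k,a.round(1),b.round(1),round(x["p"],2),np.round(x["centre"]))
go(D(118,52,28),7.28)
E
python3 look.py
```

```text
rule_front t -56.4 49.9 0.97 [245. 229.]
rule_front s -38.8 47.5 0.7 [271. 216.]
rule_center t 32.8 48.2 0.82 [205. 236.]
rule_center s 34.9 50.6 0.54 [261. 201.]
shift/0.2 [ 0.0002 -0.1536 -0.0035] turn -0.0 | dist mm [  0.  -30.7  -0.7] at drawer 87.3 52.0 27.3 [ 0.6244 -0.0468  5.4626]
```

>>> carry_out(
  deltas=[
    [[0, 0.012, 0, 0, -1], [0, 0.024, 0, 0, -1], [0, 0.036, 0, 0, -1], [0, 0.036, 0, 0, -1]],
  ],
)

```text
clock: 8.4
tool_pos: [0.4828, 0.2492, 0.0273]
orientation: [180.0, -0.0, 7.3]
force: [1.5, 0.7, 4.9]
opening: 0.0005
gripper_force: 2.6
```

>>> carry_out(
  deltas=[
    [[0, 0.01, 0, 0, -1], [0, 0.015, 0, 0, -1], [0, 0.02, 0, 0, -1], [0, 0.02, 0, 0, -1]],
  ],
)

```text
clock: 8.8
tool_pos: [0.4834, 0.2457, 0.0273]
orientation: [-180.0, -0.0, 7.3]
force: [0.4, 3.2, 4.4]
opening: 0.0002
gripper_force: 2.6
```

>>> carry_out(
  deltas=[
    [[0, 0.005, 0, 0, -1], [0, 0.01, -0.001, 0, -1], [0, 0.015, -0.002, 0, -1], [0, 0.015, -0.002, 0, -1]],
  ],
)

```text
clock: 9.2
tool_pos: [0.4833, 0.2421, 0.0274]
orientation: [180.0, 0.0, 7.3]
force: [-0.7, 0.6, 3.6]
opening: 0.0007
gripper_force: 1.6
```

>>> carry_out(
  deltas=[
    [[0, 0.008, -0.001, 0, -1], [0, 0.016, -0.002, 0, -1], [0, 0.024, -0.003, 0, -1], [0, 0.024, -0.003, 0, -1]],
  ],
)

```text
clock: 9.6
tool_pos: [0.4838, 0.2373, 0.0279]
orientation: [180.0, 0.1, 7.2]
force: [-1.0, 0.5, -0.2]
opening: 0.0006
gripper_force: 0.0
```

>>> carry_out(
  deltas=[
    [[0, 0.008, -0.001, 0, -1], [0, 0.016, -0.002, 0, -1], [0, 0.024, -0.004, 0, -1], [0, 0.024, -0.004, 0, -1]],
  ],
)

```text
clock: 10.0
tool_pos: [0.4848, 0.233, 0.029]
orientation: [-180.0, -0.0, 7.3]
force: [-0.2, 1.3, -0.1]
opening: 0.0007
gripper_force: 0.0
```

```bash
python3 look.py
```

```text
rule_front t -60.1 53.3 0.67 [247. 231.]
rule_front s -59.0 50.3 0.79 [272. 221.]
rule_center t 20.7 48.4 0.98 [210. 235.]
rule_center s 51.0 52.3 0.88 [258. 198.]
shift/0.2 [ 0.0006 -0.2685  0.0048] turn -0.0 | dist mm [  0.1 -53.7   1. ] at drawer 64.3 52.1 29.0 [ 0.1688 -0.1438  0.0784]
```

>>> carry_out(
  deltas=[
    [[0, -0.03, 0, 0, -1], [0, -0.06, 0, 0, -1], [0, -0.09, 0, 0, -1], [0, -0.09, 0.004, 0, -1], [0, -0.09, 0.008, 0, -1]],
  ],
)

```text
clock: 10.9
tool_pos: [0.4824, 0.2514, 0.0273]
orientation: [-180.0, -0.0, 7.3]
force: [-2.7, 1.8, 10.4]
opening: 0.0007
gripper_force: 5.1
```

>>> carry_out(
  deltas=[
    [[0, 0, 0.001, 0, -1], [0, 0, 0.002, 0, -1], [0, 0, 0.002, 0, -1]],
  ],
)

```text
clock: 11.2
tool_pos: [0.4827, 0.2514, 0.0273]
orientation: [-180.0, -0.0, 7.3]
force: [-1.6, 1.3, 4.6]
opening: 0.0004
gripper_force: 2.3
```

>>> carry_out(
  deltas=[
    [[0, 0.01, 0, 0, -1], [0, 0.02, 0, 0, -1], [0, 0.02, 0, 0, -1]],
  ],
)

```text
clock: 11.5
tool_pos: [0.4836, 0.2473, 0.0273]
orientation: [-180.0, -0.1, 7.3]
force: [0.1, 1.5, 4.6]
opening: 0.0006
gripper_force: 2.5
```

>>> carry_out(
  deltas=[
    [[0, 0.01, 0, 0, -1], [0, 0.02, -0.001, 0, -1], [0, 0.02, -0.001, 0, -1]],
  ],
)

```text
clock: 11.8
tool_pos: [0.4838, 0.243, 0.0273]
orientation: [-180.0, -0.0, 7.3]
force: [1.1, 1.6, 4.6]
opening: 0.0005
gripper_force: 2.5
```

>>> carry_out(
  deltas=[
    [[0, 0.01, 0, 0, -1], [0, 0.02, -0.001, 0, -1], [0, 0.02, -0.001, 0, -1]],
  ],
)

```text
clock: 12.1
tool_pos: [0.484, 0.2388, 0.0273]
orientation: [180.0, 0.0, 7.3]
force: [0.1, 1.0, 5.0]
opening: 0.0003
gripper_force: 2.2
```

```bash
python3 look.py
```

```text
rule_front t -66.0 49.9 0.85 [249. 229.]
rule_front s -59.9 55.0 0.79 [271. 222.]
rule_rear s 113.8 50.6 0.89 [252. 187.]
rule_center t 24.7 40.5 0.92 [208. 232.]
rule_center s 37.7 47.0 0.57 [262. 201.]
shift/0.2 [ 0.001  -0.2402 -0.0034] turn -0.0 | dist mm [  0.2 -48.   -0.7] at drawer 70.0 52.2 27.3 [ 1.3064 -0.229   5.2869]
```

>>> carry_out(
  deltas=[
    [[0, 0, -0.008, 0, -1], [0, -0.05, -0.008, 0, -1], [0, -0.1, -0.008, 0, -1], [0, -0.1, -0.002, 0, -1], [0, -0.1, 0.0005, 0, -1]],
  ],
)

```text
clock: 13.0
tool_pos: [0.4815, 0.2601, 0.0273]
orientation: [-180.0, -0.0, 7.3]
force: [-1.7, 2.7, 5.6]
opening: 0.0003
gripper_force: 2.9
```

>>> carry_out(
  deltas=[
    [[0, 0, 0.001, 0, -1], [0, 0, 0.001, 0, -1], [0, 0, 0.001, 0, -1]],
  ],
)

```text
clock: 13.3
tool_pos: [0.4818, 0.2593, 0.0273]
orientation: [-180.0, -0.0, 7.3]
force: [-0.4, 2.4, 3.1]
opening: 0.0006
gripper_force: 2.0
```

```bash
python3 - <<'E'
from h import *
t=ctrl.snapshot("top");s=ctrl.snapshot("side")
cv2.imwrite('pics/p2.png',np.hstack([cv2.resize(c['color'][a:a+100,b:b+100,::-1],(400,400),interpolation=cv2.INTER_CUBIC) for c,a,b in((t,180,190),(s,160,225))]))
go(D(118,52,28),7.28)
E
```

```text
shift/0.2 [-0.0014 -0.1375 -0.0031] turn -0.0 | dist mm [ -0.3 -27.5  -0.6] at drawer 90.5 51.7 27.4 [-0.41905211  2.44946457  4.26194013]
```

View pics/p2.png

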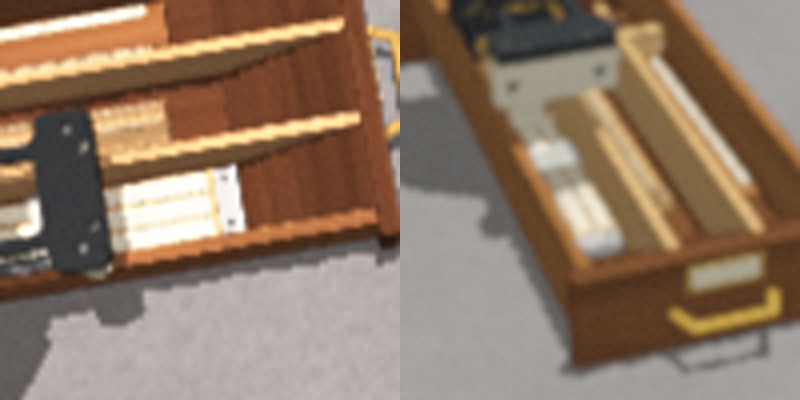

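The rule lies flat with its front end at the slope foot, near (242,200) in the left crop. The finger was slipping there, so I'll press slightly more, near the rear.

>>> carry_out(
  deltas=[
    [[0, 0, 0.002, 0, -1], [0, 0.01, 0.002, 0, -1], [0, 0.02, 0.002, 0, -1], [0, 0.03, 0.002, 0, -1]],
  ],
)

```text
clock: 13.8
tool_pos: [0.4831, 0.2539, 0.0273]
orientation: [-179.9, -0.1, 7.3]
force: [-0.6, 4.6, 6.7]
opening: 0.0006
gripper_force: 3.3
```

>>> carry_out(
  deltas=[
    [[0, 0.01, 0, 0, -1], [0, 0.02, 0, 0, -1], [0, 0.03, 0, 0, -1]],
  ],
)

```text
clock: 14.1
tool_pos: [0.4839, 0.248, 0.0274]
orientation: [-179.9, -0.1, 7.3]
force: [0.2, 4.3, 6.7]
opening: 0.0005
gripper_force: 3.3
```

```bash
python3 look.py
```

```text
rule_front t -67.3 48.5 0.56 [250. 228.]
rule_front s -62.9 50.4 0.84 [273. 222.]
rule_rear s 98.8 57.5 0.52 [252. 190.]
rule_center t 27.1 50.9 0.75 [207. 237.]
rule_center s 42.0 47.6 0.78 [261. 200.]
shift/0.2 [-0.0042 -0.1963 -0.003 ] turn 0.0 | dist mm [ -0.8 -39.3  -0.6] at drawer 78.7 51.2 27.4 [0.905  2.939  6.5093]
```

>>> carry_out(
  deltas=[
    [[0, 0, -0.01, 0, -1], [0, -0.1, -0.01, 0, -1], [0, -0.195, -0.01, 0, -1], [0, -0.195, -0.01, 0, -1], [0, -0.195, -0.001, 0, -1]],
  ],
)

```text
clock: 15.0
tool_pos: [0.4779, 0.287, 0.0268]
orientation: [-180.0, -0.0, 7.4]
force: [-4.8, 3.6, 17.2]
opening: 0.0005
gripper_force: 8.9
```

>>> carry_out(
  deltas=[
    [[0, 0, 0.001, 0, -1], [0, 0, 0.002, 0, -1], [0, 0, 0.002, 0, -1]],
  ],
)

```text
clock: 15.3
tool_pos: [0.4784, 0.2868, 0.0271]
orientation: [-179.9, -0.1, 7.3]
force: [-1.5, 2.6, 6.5]
opening: 0.0006
gripper_force: 3.0
```

>>> carry_out(
  deltas=[
    [[0, 0.01, 0, 0, -1], [0, 0.02, 0, 0, -1], [0, 0.03, 0, 0, -1], [0, 0.03, 0, 0, -1]],
  ],
)

```text
clock: 15.7
tool_pos: [0.4796, 0.2809, 0.0272]
orientation: [-179.9, -0.1, 7.3]
force: [1.0, 1.8, 5.5]
opening: 0.0008
gripper_force: 2.6
```

```bash
python3 look.py
```

```text
rule_front t -71.5 47.7 0.62 [252. 227.]
rule_front s -63.1 48.6 0.96 [274. 222.]
rule_front s 36.8 41.8 0.37 [264. 200.]
rule_rear t 111.1 50.4 0.86 [169. 243.]
rule_center t 16.7 49.4 0.91 [212. 235.]
rule_center s 35.9 50.6 0.91 [261. 201.]
shift/0.2 [-0.004  -0.0294 -0.0042] turn 0.0001 | dist mm [-0.8 -5.9 -0.8] at drawer 112.1 51.2 27.1 [0.1253 2.7064 4.3689]
```

>>> carry_out(
  deltas=[
    [[0, 0.01, 0, 0, -1], [0, 0.02, 0, 0, -1], [0, 0.03, 0, 0, -1], [0, 0.03, 0, 0, -1]],
  ],
)

```text
clock: 16.5
tool_pos: [0.4805, 0.275, 0.0273]
orientation: [-179.9, -0.1, 7.3]
force: [0.3, 1.8, 6.3]
opening: 0.0002
gripper_force: 2.8
```

>>> carry_out(
  deltas=[
    [[0, 0.01, 0, 0, -1], [0, 0.02, 0, 0, -1], [0, 0.03, 0, 0, -1], [0, 0.03, 0, 0, -1]],
  ],
)

```text
clock: 16.9
tool_pos: [0.4814, 0.2691, 0.0273]
orientation: [-179.9, -0.1, 7.3]
force: [-0.2, 2.5, 5.8]
opening: 0.0004
gripper_force: 3.1
```

```bash
python3 look.py
```

```text
rule_rear t 100.4 51.9 0.56 [174. 243.]
rule_rear s 103.9 50.0 0.84 [254. 188.]
rule_rear s -63.1 42.5 0.41 [276. 221.]
rule_center t 0.1 44.8 0.86 [219. 232.]
rule_center s 12.5 47.3 0.69 [265. 206.]
shift/0.2 [-0.0053 -0.0885 -0.0031] turn 0.0001 | dist mm [ -1.1 -17.7  -0.6] at drawer 100.3 50.9 27.3 [-0.4627  1.5478  5.3503]
```

>>> carry_out(
  deltas=[
    [[0, 0.01, 0, 0, -1], [0, 0.02, 0, 0, -1], [0, 0.03, 0, 0, -1], [0, 0.04, 0, 0, -1], [0, 0.04, 0, 0, -1]],
  ],
)

```text
clock: 17.8
tool_pos: [0.4825, 0.2613, 0.0275]
orientation: [-179.9, -0.2, 7.3]
force: [0.3, 1.4, 5.7]
opening: 0.0001
gripper_force: 3.4
```

>>> carry_out(
  deltas=[
    [[0, 0.01, 0, 0, -1], [0, 0.02, 0, 0, -1], [0, 0.03, 0, 0, -1], [0, 0.04, 0, 0, -1], [0, 0.04, 0, 0, -1]],
  ],
)

```text
clock: 18.3
tool_pos: [0.4837, 0.2535, 0.0276]
orientation: [-179.9, -0.2, 7.3]
force: [0.2, 3.5, 7.2]
opening: 0.0005
gripper_force: 3.7
```

```bash
python3 look.py
```

```text
rule_front t -91.5 45.7 0.94 [260. 225.]
rule_front s -58.1 38.1 0.8 [277. 220.]
rule_rear t 81.3 47.9 0.59 [182. 240.]
rule_rear s 85.4 57.2 0.92 [253. 192.]
rule_center t -11.5 47.1 0.74 [225. 232.]
rule_center s 20.8 38.4 0.61 [267. 203.]
shift/0.2 [-0.0065 -0.1678 -0.002 ] turn 0.0001 | dist mm [ -1.3 -33.6  -0.4] at drawer 84.4 50.7 27.5 [0.1351 2.2019 8.0866]
```

>>> carry_out(
  deltas=[
    [[0, 0, -0.05, 0, -1], [-0.006, -0.155, -0.05, 0, -1], [-0.006, -0.155, -0.05, 0, -1]],
  ],
)

```text
clock: 19.0
tool_pos: [0.4775, 0.2848, 0.0372]
orientation: [-180.0, -0.1, 7.3]
force: [-0.8, 0.6, -0.3]
opening: 0.0003
gripper_force: 0.0
```

```bash
python3 look.py
```

```text
rule_front t -95.9 51.2 0.59 [263. 227.]
rule_front s -65.5 40.7 0.9 [277. 222.]
rule_rear s 81.3 45.9 0.73 [258. 192.]
rule_center t -11.6 40.8 0.92 [224. 229.]
shift/0.2 [ 0.0074 -0.0218  0.0419] turn -0.0001 | dist mm [ 1.5 -4.4  8.4] at drawer 113.6 53.5 36.4 [-0.2755 -0.6432 -0.569 ]
```

>>> carry_out(
  deltas=[
    [[0.006, -0.01, 0.03, 0, -1], [0.006, -0.01, 0.055, 0, -1], [0.006, -0.01, 0.07, 0, -1], [0.006, -0.01, 0.075, 0, -1], [0.006, -0.01, 0.075, 0, -1]],
  ],
)

```text
clock: 19.9
tool_pos: [0.478, 0.2846, 0.0211]
orientation: [180.0, 0.0, 7.3]
force: [-1.2, -0.8, -0.4]
opening: 0.0002
gripper_force: 0.0
```

>>> carry_out(
  deltas=[
    [[0, 0.01, 0, 0, -1], [0, 0.03, 0, 0, -1], [0, 0.05, 0, 0, -1], [0, 0.07, 0, 0, -1], [0, 0.09, 0, 0, -1]],
  ],
)

```text
clock: 20.4
tool_pos: [0.4805, 0.2665, 0.0216]
orientation: [-180.0, -0.0, 7.3]
force: [-0.7, -1.0, -0.3]
opening: 0.0002
gripper_force: 0.0
```

```bash
python3 look.py
```

```text
rule_front t -94.1 47.3 0.93 [262. 225.]
rule_front t -11.3 38.1 0.23 [224. 228.]
rule_front s -71.8 40.3 0.82 [278. 223.]
rule_rear t 83.1 46.0 0.65 [182. 239.]
rule_rear s 87.3 47.2 0.75 [256. 191.]
rule_center t -3.2 43.8 0.97 [221. 231.]
rule_center s 16.6 40.8 0.68 [267. 204.]
shift/0.2 [ 0.0005 -0.0981 -0.0327] turn -0.0 | dist mm [  0.1 -19.6  -6.5] at drawer 98.4 52.1 21.5 [ 0.2019 -0.1506 -0.1868]
```

>>> carry_out(
  deltas=[
    [[0, 0.015, 0, 0, -1], [0, 0.03, 0, 0, -1], [0, 0.045, 0, 0, -1], [0, 0.06, 0, 0, -1], [0, 0.075, 0, 0, -1]],
  ],
)

```text
clock: 21.3
tool_pos: [0.4824, 0.2518, 0.0215]
orientation: [-180.0, -0.0, 7.3]
force: [0.1, 0.3, -0.3]
opening: 0.0002
gripper_force: 0.3
```

>>> carry_out(
  deltas=[
    [[0, 0.015, 0, 0, -1], [0, 0.03, 0, 0, -1], [0, 0.045, 0, 0, -1], [0, 0.06, 0, 0, -1], [0, 0.075, 0, 0, -1]],
  ],
)

```text
clock: 21.8
tool_pos: [0.4843, 0.2369, 0.0215]
orientation: [-180.0, 0.0, 7.3]
force: [-0.3, 0.9, -0.3]
opening: 0.0006
gripper_force: 0.3
```

```bash
python3 look.py
```

```text
rule_front t -115.6 46.4 0.57 [271. 223.]
rule_front s -62.8 32.5 0.9 [280. 220.]
rule_rear t 54.5 45.8 0.92 [195. 237.]
rule_rear s 54.3 48.5 0.83 [260. 198.]
rule_center t -32.5 48.0 0.68 [234. 230.]
rule_center s 4.1 41.6 0.76 [268. 207.]
shift/0.2 [ 0.0006 -0.2484 -0.0328] turn -0.0 | dist mm [  0.1 -49.7  -6.6] at drawer 68.3 52.1 21.4 [-0.4604  0.4338 -0.6139]
```

>>> carry_out(
  deltas=[
    [[0, 0.02, 0, 0, -1], [0, 0.04, 0, 0, -1], [0, 0.06, 0, 0, -1], [0, 0.08, 0, 0, -1], [0, 0.1, 0, 0, -1]],
  ],
)

```text
clock: 22.7
tool_pos: [0.4868, 0.2169, 0.0215]
orientation: [180.0, 0.0, 7.3]
force: [-0.1, -0.2, -0.3]
opening: 0.0005
gripper_force: 0.2
```

>>> carry_out(
  deltas=[
    [[0, 0.02, 0, 0, -1], [0, 0.04, 0, 0, -1], [0, 0.06, 0, 0, -1], [0, 0.08, 0, 0, -1], [0, 0.1, 0, 0, -1]],
  ],
)

```text
clock: 23.2
tool_pos: [0.4893, 0.1972, 0.0214]
orientation: [180.0, 0.0, 7.3]
force: [-0.2, 0.0, 0.3]
opening: 0.0002
gripper_force: 0.2
```

>>> carry_out(
  deltas=[
    [[0, 0.02, 0, 0, -1], [0, 0.04, 0, 0, -1], [0, 0.06, 0, 0, -1], [0, 0.08, 0, 0, -1], [0, 0.1, 0, 0, -1]],
  ],
)

```text
clock: 23.7
tool_pos: [0.4919, 0.1773, 0.0215]
orientation: [-180.0, 0.0, 7.3]
force: [0.3, 1.2, -0.2]
opening: 0.0006
gripper_force: 0.2
```

```bash
python3 look.py; python3 - <<'E'
from h import *
t=ctrl.snapshot("top");s=ctrl.snapshot("side")
cv2.imwrite('pics/p3.png',np.hstack([cv2.resize(c['color'][a:a+100,b:b+100,::-1],(400,400),interpolation=cv2.INTER_CUBIC) for c,a,b in((t,180,200),(s,160,235))]))
E
```

```text
rule_front t -181.0 34.0 0.87 [299. 212.]
rule_rear t -5.0 49.3 0.59 [222. 233.]
rule_rear t -423.0 57.5 0.17 [408. 204.]
rule_rear s -3.8 48.2 0.74 [266. 209.]
rule_center t -88.4 46.7 0.58 [259. 225.]
rule_center s -36.1 27.0 0.76 [278. 214.]
shift/0.2 [ 0.0005 -0.548  -0.0326] turn -0.0 | dist mm [   0.1 -109.6   -6.5] at drawer 8.4 52.1 21.5 [0.6634 0.0751 0.3009]
```

View pics/p3.png

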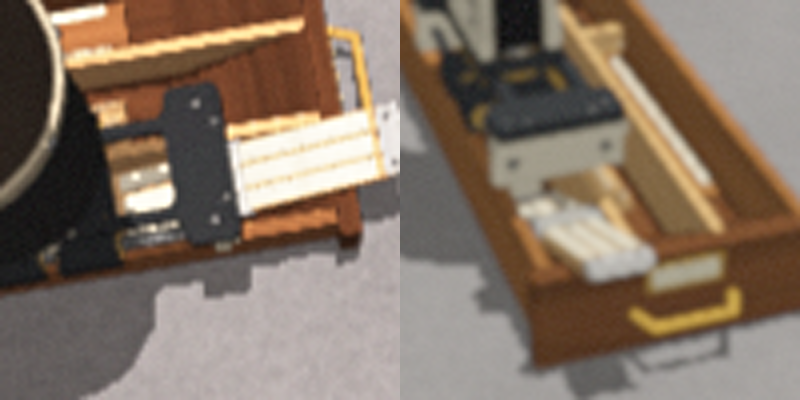

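The rule's front end now rides over the drawer front, about 37 mm out. In the left crop the end is near (390,140). It needs about 20 mm more.

>>> carry_out(
  deltas=[
    [[0, 0.02, 0, 0, -1], [0, 0.04, 0, 0, -1], [0, 0.06, 0, 0, -1], [0, 0.08, 0, 0, -1], [0, 0.105, 0, 0, -1]],
  ],
)

```text
clock: 24.7
tool_pos: [0.4946, 0.1565, 0.0215]
orientation: [-180.0, -0.0, 7.3]
force: [0.4, 0.6, -0.5]
opening: 0.0004
gripper_force: 0.2
```

```bash
python3 look.py;python3 - <<'E'
from h import *
t=ctrl.snapshot("top");s=ctrl.snapshot("side")
A=ctrl.spot_point(t,"rule_front");B=ctrl.spot_point(s,"rule_front")
for a in A[:3]:
  for b in B[:3]:
    X,e=tri(t,a["centre"],s,b["centre"])
    if e<.02: print(((X[:2]-O)@U*1e3).round(1),((X[:2]-O)@V*1e3).round(1),X[2]*1e3,e)
E
```

```text
rule_front t -197.4 35.6 0.62 [307. 212.]
rule_rear t -23.6 50.9 0.88 [230. 232.]
rule_rear s -27.7 51.5 0.75 [268. 214.]
rule_center t -113.0 42.3 0.57 [270. 222.]
rule_center s -44.0 29.3 0.93 [278. 216.]
shift/0.2 [ 0.0005 -0.6533 -0.0327] turn -0.0 | dist mm [   0.1 -130.7   -6.5] at drawer -12.7 52.1 21.5 [-0.546  -0.001   0.2353]
52.8 240.1 1.715571142594241 0.000707040958598276
-4.2 -173.6 -9.457593013125432 0.003903263142976476
```

>>> carry_out(
  deltas=[
    [[0, -0.02, 0, 0, -1], [0, -0.06, 0, 0, -1], [0, -0.1, 0, 0, -1], [0, -0.1, 0, 0, -1]],
  ],
)

```text
clock: 25.7
tool_pos: [0.4921, 0.178, 0.0216]
orientation: [-180.0, -0.0, 7.3]
force: [-0.7, -0.0, 0.4]
opening: 0.0006
gripper_force: 0.0
```

>>> carry_out(
  deltas=[
    [[0, 0, -0.25, 0, -1], [0, 0, -0.5, 0, -1], [0, 0, -0.75, 0, 1], [0, 0, -0.9, 0, 1], [0, 0, -0.9, 0, 1]],
  ],
)

```text
clock: 26.2
tool_pos: [0.4942, 0.1782, 0.2067]
orientation: [-179.8, -0.5, 7.3]
force: [0.7, 0.3, -1.2]
opening: 0.0188
gripper_force: 0.0
```

>>> carry_out(
  deltas=[
    [[0, 0, 0, 0.12, 1], [0, 0, 0, 0.12, 1], [0, 0, 0, 0.12, 1], [0, 0, 0, 0.12, 1], [0, 0, 0, 0.12, 1]],
  ],
)

```text
clock: 26.7
tool_pos: [0.4915, 0.1766, 0.2007]
orientation: [179.9, 0.0, -36.1]
force: [0.5, 1.2, -1.4]
opening: 0.0589
gripper_force: 0.0
```

```bash
cat > l2.py <<'E'
from h import *
t=ctrl.snapshot("top");s=ctrl.snapshot("side")
z={"rule_front":.095,"rule_center":.059,"rule_rear":.023}
for nm in z:
    for c,k in ((t,"t"),(s,"s")):
        for x in ctrl.spot_point(c,nm)[:4]:
            X=at_z(c,x["centre"],z[nm]);a=(X[:2]-O)@U*1e3;b=(X[:2]-O)@V*1e3
            if 25<b<85: print(nm,k,a.round(1),b.round(1),round(x["p"],2))
cv2.imwrite('pics/p4.png',np.hstack([cv2.resize(c['color'][a:a+120,b:b+120,::-1],(400,400),interpolation=cv2.INTER_CUBIC) for c,a,b in((t,160,210),(s,160,235))]))
go(D(-174,52,150),-82.72)
E
python3 l2.py
```

```text
rule_front t -192.6 44.7 0.91
rule_front s -188.9 49.6 0.89
rule_center t -114.8 49.9 0.97
rule_center s -102.4 48.0 0.84
rule_rear s -30.6 48.2 0.87
shift/0.2 [0.6172 0.6636 0.2566] turn 0.1309 | dist mm [123.4 132.7  51.3] at drawer 7.2 52.2 201.3 [ 0.03976612 -0.11189614  0.05409462]
```

View pics/p4.png

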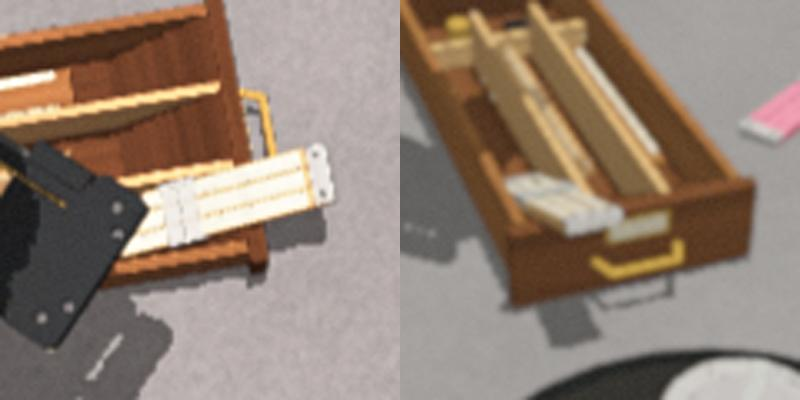

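The rule leans out over the front and stays there, its front end near (320,175) in the left crop. Next I'll go to the grasp position.

>>> carry_out(
  deltas=[
    [[0.61, 0.66, 0, 0.131, 1], [0.61, 0.66, 0, 0.131, 1], [0.61, 0.66, 0, 0.131, 1], [0.61, 0.66, 0, 0.131, 1], [0.61, 0.66, 0, 0.131, 1]],
  ],
)

```text
clock: 27.6
tool_pos: [0.5139, -0.0048, 0.2014]
orientation: [180.0, -0.0, -79.1]
force: [0.4, 0.7, 0.1]
opening: 0.088
gripper_force: 0.0
```

```bash
python3 -c "
from h import *
go(D(-174,47.5,120),-82.72);print(ctrl.get_obs()['opening'],ctrl.get_obs()['orientation'])"
```

```text
shift/0.2 [-0.0062 -0.03    0.407 ] turn 0.0099 | dist mm [-1.2 -6.  81.4] at drawer -175.6 53.4 201.4 [0.38193269 0.68025762 0.09072633]
0.08799972830607913 [ 1.79980521e+02 -1.75965392e-02 -7.91458950e+01]
```

>>> carry_out(
  deltas=[
    [[-0.006, -0.03, 0.1, 0.01, 1], [-0.006, -0.03, 0.25, 0.01, 1], [-0.006, -0.03, 0.4, 0.01, 1], [-0.006, -0.03, 0.4, 0.01, 1]],
  ],
)

```text
clock: 28.0
tool_pos: [0.517, -0.0001, 0.118]
orientation: [179.6, -0.0, -82.3]
force: [-0.4, -0.4, -0.2]
opening: 0.0878
gripper_force: 0.0
```

>>> carry_out(
  deltas=[
    [[0, 0, 0.06, 0, 1], [0, 0, 0.12, 0, 1], [0, 0, 0.175, 0, 1], [0, 0, 0.175, 0, 1]],
  ],
)

```text
clock: 28.4
tool_pos: [0.5189, 0.0005, 0.0853]
orientation: [179.9, -0.0, -82.3]
force: [-0.9, -0.1, -0.2]
opening: 0.0875
gripper_force: 0.0
```

```bash
python3 l2.py
```

```text
rule_front t -196.2 51.5 0.92
rule_front s -185.8 49.9 0.79
rule_center t -111.5 48.7 0.81
rule_center s -93.6 42.9 0.86
rule_rear t -34.0 48.8 0.56
rule_rear s -33.8 51.9 0.71
shift/0.2 [ 0.0156  0.0261 -0.3157] turn 0.0012 | dist mm [  3.1   5.2 -63.1] at drawer -170.8 46.8 86.9 [-0.74760252 -0.26243402  0.29962419]
```

View pics/p4.png

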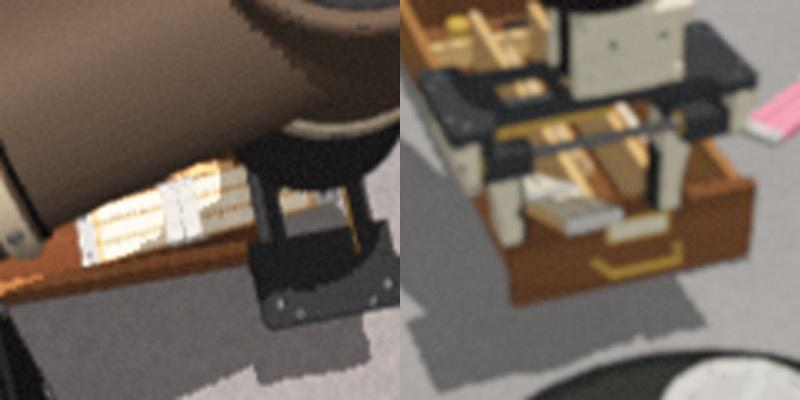

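The fingers straddle the protruding end, with the end at (590,215) between the fingers at (505,215) and (665,190). I'll recentre slightly and close.

>>> carry_out(
  deltas=[
    [[0.012, 0.012, 0.008, 0, 1], [0.012, 0.012, 0.008, 0, 0], [0.012, 0.012, 0.008, 0, -0.3], [0.012, 0.012, 0.008, 0, -0.6], [0.012, 0.012, 0.008, 0, -1]],
  ],
)

```text
clock: 29.3
tool_pos: [0.5176, -0.002, 0.0849]
orientation: [-180.0, -0.0, -82.3]
force: [0.2, -0.3, -0.0]
opening: 0.0613
gripper_force: 0.0
```

>>> carry_out(
  deltas=[
    [[0, 0, 0, 0, -1], [0, 0, 0, 0, -1], [0, 0, 0, 0, -1], [0, 0, 0, 0, -1], [0, 0, 0, 0, -1]],
  ],
)

```text
clock: 29.8
tool_pos: [0.5176, -0.0021, 0.0848]
orientation: [180.0, -0.0, -82.3]
force: [0.1, -0.2, 0.6]
opening: 0.0356
gripper_force: 30.0
```

```bash
python3 l2.py; python3 -c "
from h import *
print(ctrl.get_obs())"
```

```text
rule_front s -190.5 53.3 0.49
rule_center t -112.5 48.2 0.92
rule_center s -100.1 46.0 0.45
rule_rear t -30.6 47.3 0.68
rule_rear s -40.7 45.7 0.76
shift/0.2 [ 0.0034  0.0132 -0.3257] turn 0.0012 | dist mm [  0.7   2.6 -65.1] at drawer -173.3 49.4 84.9 [-0.16925802  0.44544373  0.51879039]
{'clock': 30.2, 'joint_pos': array([ 2.15204608e+01,  1.39532936e+01, -2.96534914e+01, -1.82454787e-03,
       -4.63930856e+01, -1.37974074e+01]), 'qvel': array([ 0.00021735, -0.09918536, -0.02426727,  0.09875702, -0.0434064 ,
       -0.0103685 ]), 'tau': array([-1.29875019e-01, -4.25575304e+01,  2.27134484e+01,  5.49902558e+00,
        5.10212313e-02, -1.03563041e-02]), 'tool_pos': array([ 0.51758999, -0.00206598,  0.08485556]), 'orientation': array([ 1.79999811e+02,  1.31387520e-03, -8.22782051e+01]), 'force': array([-0.16925802,  0.44544373,  0.51879039]), 'moment': array([0.12714345, 0.01129955, 0.03888871]), 'gripper_force': 29.999952614307404, 'opening': 0.03585075675604182}
```

>>> carry_out(
  deltas=[
    [[0, 0, -0.04, 0, -1], [0, 0, -0.1, 0, -1], [0, 0, -0.17, 0, -1], [0, 0, -0.25, 0, -1], [0, 0, -0.33, 0, -1]],
  ],
)

```text
clock: 30.7
tool_pos: [0.5178, -0.002, 0.1526]
orientation: [-179.9, 0.0, -82.3]
force: [-0.4, -0.0, -0.0]
opening: 0.0358
gripper_force: 30.0
```

>>> carry_out(
  deltas=[
    [[0.0, 0, -0.09, 0, -1], [0.0, 0, -0.18, 0, -1], [0.0, 0, -0.27, 0, -1], [0.0, 0, -0.35, 0, -1], [0.0, 0, -0.4, 0, -1]],
  ],
)

```text
clock: 31.2
tool_pos: [0.5181, -0.002, 0.2333]
orientation: [-179.8, 0.0, -82.3]
force: [-0.7, -0.0, -0.1]
opening: 0.0357
gripper_force: 30.0
```

```bash
cat > l3.py <<'E'
from h import *
t=ctrl.snapshot("top");s=ctrl.snapshot("side");g=ctrl.get_obs()
p=np.array(g["tool_pos"]);R=Ro.from_euler("xyz",g["orientation"],degrees=True)
print(p,g["orientation"],g["opening"],g["force"])
for n in ("rule_front","rule_center","rule_rear"):
    A=ctrl.spot_point(t,n);B=ctrl.spot_point(s,n)
    for a in A[:4]:
        for b in B[:4]:
            X,e=tri(t,a["centre"],s,b["centre"])
            if e<.012 and np.linalg.norm(X-p)<.22: print(n,X.round(4),e.round(4),"tool",(R.inv().apply(X-p)*1e3).round(1),round(a["p"],2),round(b["p"],2))
cv2.imwrite('pics/p5.png',np.hstack([t['color'][90:390,160:560,::-1],s['color'][100:400,130:530,::-1]]))
E
python3 l3.py
```

```text
[ 0.51835931 -0.00191689  0.23291237] [-1.79806614e+02  2.60607262e-02 -8.22684944e+01] 0.035340581504665056 [ 0.56952272 -0.80540552 -1.26781466]
rule_center [0.511  0.0573 0.2173] 0.0074 tool [-59.6  -0.6  15.6] 0.87 0.46
rule_center [0.5371 0.0584 0.1359] 0.0058 tool [-57.2 -26.4  97.1] 0.87 0.33
rule_rear [0.4961 0.1419 0.172 ] 0.0028 tool [-145.4    3.    60.9] 0.76 0.51
```

View pics/p5.png

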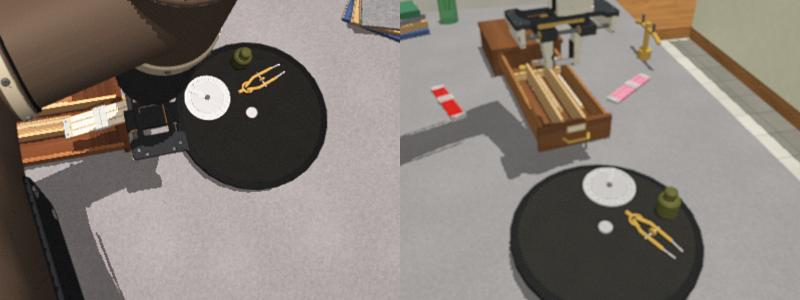

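The rule is held at about 24.5° and clear of the drawer. In the top view the turntable's free half is at lower right, around (250,160) in the crop. Now I'll carry it over.

```bash
python3 -c "
from h import *
go([.4965,-.337,.233],-60)"
```

```text
shift/0.2 [ 1.6451  0.3275 -0.0139] turn -0.0619 | dist mm [329.   65.5  -2.8] at drawer -173.3 49.8 230.1 [ 0.15753675  0.31006927 -1.37099324]
```

>>> carry_out(
  deltas=[
    [[0.1, 0.02, 0, -0.01, -1], [0.25, 0.05, 0, -0.02, -1], [0.42, 0.08, 0, -0.03, -1], [0.6, 0.12, 0, -0.04, -1], [0.8, 0.16, 0, -0.05, -1]],
  ],
)

```text
clock: 32.1
tool_pos: [0.507, -0.1659, 0.2304]
orientation: [180.0, 0.0, -64.1]
force: [0.2, -0.5, -0.2]
opening: 0.0354
gripper_force: 30.0
```

```bash
python3 -c "
from h import *
go([.4965,-.337,.233],-60)"
```

```text
shift/0.2 [ 0.7463  0.4213 -0.0131] turn -0.0113 | dist mm [149.3  84.3  -2.6] at drawer -334.5 80.6 230.4 [ 0.2321547  -0.53212125 -0.22958544]
```

>>> carry_out(
  deltas=[
    [[0.18, 0.1, 0, -0.011, -1], [0.36, 0.2, 0, -0.011, -1], [0.54, 0.3, 0, -0.011, -1], [0.68, 0.38, 0, -0.011, -1], [0.745, 0.42, 0, -0.011, -1]],
  ],
)

```text
clock: 32.6
tool_pos: [0.4957, -0.338, 0.2297]
orientation: [179.9, 0.1, -60.4]
force: [0.5, 0.9, -1.0]
opening: 0.0357
gripper_force: 30.0
```

>>> carry_out(
  deltas=[
    [[0, 0, 0.1, 0, -1], [0, 0, 0.25, 0, -1], [0, 0, 0.4, 0, -1], [0, 0, 0.48, 0, -1], [0, 0, 0.52, 0, -1]],
  ],
)

```text
clock: 33.1
tool_pos: [0.4953, -0.3348, 0.1246]
orientation: [179.9, 0.2, -60.3]
force: [-0.8, 0.2, -0.4]
opening: 0.0355
gripper_force: 30.0
```

```bash
python3 l3.py; python3 -c "
from h import *
go([.4965,-.337,.109],-60)"
```

```text
[ 0.49591843 -0.33512246  0.12570449] [ 1.79910284e+02  9.87825552e-02 -6.02989100e+01] 0.035522359177142235 [-0.51992788  0.91099623 -0.34164734]
shift/0.2 [0.0042 0.0052 0.0947] turn -0.0009 | dist mm [ 0.8  1.  18.9] at drawer -501.7 112.1 127.9 [-0.48936493  0.14580243 -1.50787476]
```

>>> carry_out(
  deltas=[
    [[0, 0, 0.02, 0, -1], [0, 0, 0.04, 0, -1], [0, 0, 0.055, 0, -1], [0, 0, 0.055, 0, -1], [0, 0, 0.055, 0, -1]],
  ],
)

```text
clock: 34.0
tool_pos: [0.4963, -0.3356, 0.1157]
orientation: [180.0, 0.0, -60.3]
force: [0.8, -0.5, -0.0]
opening: 0.0358
gripper_force: 30.0
```

>>> carry_out(
  deltas=[
    [[0, 0, 0.005, 0, -1], [0, 0, 0.01, 0, -1], [0, 0, 0.015, 0, -1], [0, 0, 0.015, 0, -1]],
  ],
)

```text
clock: 34.4
tool_pos: [0.4963, -0.3356, 0.1127]
orientation: [180.0, 0.0, -60.3]
force: [0.2, 0.2, -1.4]
opening: 0.0356
gripper_force: 30.0
```

>>> carry_out(
  deltas=[
    [[0, 0, 0.005, 0, -1], [0, 0, 0.01, 0, -1], [0, 0, 0.015, 0, -1], [0, 0, 0.015, 0, -1]],
  ],
)

```text
clock: 34.8
tool_pos: [0.4964, -0.3357, 0.1099]
orientation: [180.0, -0.0, -60.3]
force: [-0.0, 0.5, 0.9]
opening: 0.0352
gripper_force: 30.0
```

>>> carry_out(
  deltas=[
    [[0.004, 0, 0.01, 0, -1], [0.007, 0, 0.02, 0, -1], [0.011, 0, 0.03, 0, -1], [0.014, 0, 0.04, 0, -1], [0.017, 0, 0.05, 0, -1]],
  ],
)

```text
clock: 35.3
tool_pos: [0.4982, -0.3387, 0.0997]
orientation: [-180.0, -0.0, -60.3]
force: [1.3, -1.0, 1.8]
opening: 0.0356
gripper_force: 30.0
```

```bash
python3 l3.py; python3 -c "
from h import *
o=ctrl.get_obs();print(o['force'],o['moment'])"
```

```text
[ 0.49795733 -0.33855547  0.09947899] [ 1.79984117e+02  2.22168377e-02 -6.03212308e+01] 0.035661130857441214 [ 1.24006996 -0.52368915  2.20662774]
rule_rear [ 0.4271 -0.2058  0.044 ] 0.001 tool [-150.4   -4.2   55.5] 0.59 0.55
[-0.44231086  0.66787794  0.05168468] [ 0.20648289  0.04323811 -0.03246825]
```

>>> carry_out(
  deltas=[
    [[0.004, 0, 0.01, 0, -1], [0.007, 0, 0.02, 0, -1], [0.011, 0, 0.03, 0, -1], [0.014, 0, 0.04, 0, -1], [0.017, 0, 0.05, 0, -1]],
  ],
)

```text
clock: 36.2
tool_pos: [0.4999, -0.3417, 0.0897]
orientation: [-180.0, -0.0, -60.3]
force: [0.5, -1.8, 1.0]
opening: 0.0353
gripper_force: 30.0
```

>>> carry_out(
  deltas=[
    [[0.003, 0, 0.01, 0, -1], [0.006, 0, 0.02, 0, -1], [0.009, 0, 0.03, 0, -1], [0.011, 0, 0.04, 0, -1], [0.013, 0, 0.05, 0, -1]],
  ],
)

```text
clock: 36.7
tool_pos: [0.501, -0.3438, 0.0797]
orientation: [180.0, 0.0, -60.3]
force: [0.1, -1.8, 1.8]
opening: 0.0356
gripper_force: 30.0
```

>>> carry_out(
  deltas=[
    [[0.002, 0, 0.01, 0, -1], [0.004, 0, 0.02, 0, -1], [0.006, 0, 0.03, 0, -1], [0.008, 0, 0.04, 0, -1], [0.01, 0, 0.05, 0, -1]],
  ],
)

```text
clock: 37.2
tool_pos: [0.5021, -0.3455, 0.0697]
orientation: [-180.0, -0.0, -60.3]
force: [1.0, -1.9, 0.9]
opening: 0.0358
gripper_force: 30.0
```

```bash
python3 l3.py
```

```text
[ 0.50184049 -0.34544451  0.06946266] [ 1.79981201e+02  2.80590629e-02 -6.03234254e+01] 0.03541583997584567 [ 0.08901706 -0.61191118  1.15518525]
rule_rear [ 0.4229 -0.2088  0.0488] 0.0065 tool [-157.8    0.9   20.7] 0.6 0.93
```

>>> carry_out(
  deltas=[
    [[0.001, 0, 0.01, 0, -1], [0.003, 0, 0.02, 0, -1], [0.004, 0, 0.03, 0, -1], [0.005, 0, 0.04, 0, -1], [0.007, 0, 0.05, 0, -1]],
  ],
)

```text
clock: 38.1
tool_pos: [0.5028, -0.3468, 0.0596]
orientation: [180.0, 0.0, -60.3]
force: [-0.2, -0.7, 0.8]
opening: 0.0355
gripper_force: 30.0
```

>>> carry_out(
  deltas=[
    [[0.001, 0, 0.01, 0, -1], [0.002, 0, 0.02, 0, -1], [0.003, 0, 0.03, 0, -1], [0.003, 0, 0.04, 0, -1], [0.003, 0, 0.045, 0, -1]],
  ],
)

```text
clock: 38.6
tool_pos: [0.5029, -0.3472, 0.0506]
orientation: [180.0, 0.0, -60.3]
force: [0.2, -1.0, 0.7]
opening: 0.0357
gripper_force: 30.0
```

>>> carry_out(
  deltas=[
    [[0, 0, 0.004, 0, -1], [0, 0, 0.008, 0, -1], [0, 0, 0.012, 0, -1], [0, 0, 0.012, 0, -1]],
  ],
)

```text
clock: 39.0
tool_pos: [0.503, -0.3472, 0.0484]
orientation: [180.0, 0.0, -60.3]
force: [0.7, -0.7, 0.8]
opening: 0.0355
gripper_force: 30.0
```

Creep down 1 mm per call until contact.

>>> carry_out(
  deltas=[
    [[0, 0, 0.003, 0, -1], [0, 0, 0.006, 0, -1], [0, 0, 0.006, 0, -1]],
  ],
)

```text
clock: 39.3
tool_pos: [0.503, -0.3472, 0.0472]
orientation: [180.0, 0.0, -60.3]
force: [1.0, -1.3, 1.1]
opening: 0.0359
gripper_force: 30.0
```

>>> carry_out(
  deltas=[
    [[0, 0, 0.003, 0, -1], [0, 0, 0.005, 0, -1], [0, 0, 0.005, 0, -1]],
  ],
)

```text
clock: 39.6
tool_pos: [0.503, -0.3473, 0.0462]
orientation: [180.0, 0.0, -60.3]
force: [0.9, -0.3, 1.0]
opening: 0.0355
gripper_force: 30.0
```

>>> carry_out(
  deltas=[
    [[0, 0, 0.002, 0, -1], [0, 0, 0.0035, 0, -1], [0, 0, 0.0035, 0, -1]],
  ],
)

```text
clock: 39.9
tool_pos: [0.503, -0.3473, 0.0455]
orientation: [-180.0, -0.0, -60.3]
force: [1.1, -0.9, 0.5]
opening: 0.0354
gripper_force: 30.0
```

>>> carry_out(
  deltas=[
    [[0, 0, 0.002, 0, -1], [0, 0, 0.003, 0, -1], [0, 0, 0.003, 0, -1]],
  ],
)

```text
clock: 40.2
tool_pos: [0.503, -0.3473, 0.0449]
orientation: [-180.0, -0.0, -60.3]
force: [0.4, -0.6, 1.5]
opening: 0.0359
gripper_force: 30.0
```

>>> carry_out(
  deltas=[
    [[0, 0, 0.001, 0, -1], [0, 0, 0.002, 0, -1], [0, 0, 0.002, 0, -1]],
  ],
)

```text
clock: 40.5
tool_pos: [0.503, -0.3472, 0.0446]
orientation: [-180.0, 0.0, -60.3]
force: [0.6, -0.6, 1.2]
opening: 0.0355
gripper_force: 30.0
```

>>> carry_out(
  deltas=[
    [[0, 0, 0, 0, -0.17], [0, 0, 0, 0, -0.12], [0, 0, 0, 0, -0.05], [0, 0, 0, 0, 0.1], [0, 0, 0, 0, 0.3]],
  ],
)

```text
clock: 41.0
tool_pos: [0.503, -0.3472, 0.0445]
orientation: [180.0, 0.0, -60.3]
force: [0.4, 0.7, 0.2]
opening: 0.0513
gripper_force: 0.0
```

>>> carry_out(
  deltas=[
    [[0, 0, 0, 0, 0.5], [0, 0, 0, 0, 0.5], [0, 0, -0.05, 0, 0.5], [0, 0, -0.15, 0, 0.5], [0, 0, -0.35, 0, 0.5]],
  ],
)

```text
clock: 41.5
tool_pos: [0.5012, -0.3465, 0.1132]
orientation: [179.8, 0.2, -60.3]
force: [1.6, -1.3, 0.0]
opening: 0.0654
gripper_force: 0.0
```

>>> carry_out(
  deltas=[
    [[0, 0, -0.2, 0, 0.5], [0, 0, -0.4, 0, 0.5], [0.3, 0, -0.6, 0, 0.5], [0.6, 0, -0.6, 0, 0.5], [0.8, 0, -0.6, 0, 0.5]],
  ],
)

```text
clock: 42.0
tool_pos: [0.5742, -0.4711, 0.2376]
orientation: [-179.8, -0.3, -60.2]
force: [1.7, -0.0, 0.6]
opening: 0.0657
gripper_force: 0.0
```

```bash
python3 - <<'E'
from h import *
t=ctrl.snapshot("top");s=ctrl.snapshot("side")
cv2.imwrite('pics/p6.png',np.hstack([t['color'][90:390,160:560,::-1],s['color'][120:,130:530,::-1]]))
for n in ("rule_center","rule_front","rule_rear","turntable_top","circular_rule","weight"):
    A=ctrl.spot_point(t,n);B=ctrl.spot_point(s,n)
    for a in A[:4]:
        for b in B[:4]:
            X,e=tri(t,a["centre"],s,b["centre"])
            if e<.012: print(n,X.round(4),e.round(4))
print(ctrl.get_obs()["tool_pos"])
E
```

```text
rule_center [ 0.7842  0.243  -0.0054] 0.0018
rule_center [0.2724 0.2754 0.0111] 0.0109
rule_front [ 0.7147  0.1929 -0.012 ] 0.0001
rule_front [ 0.2979  0.2029 -0.005 ] 0.0033
rule_rear [ 0.4245 -0.2095  0.0556] 0.0081
rule_rear [0.8415 0.29   0.0098] 0.0058
rule_rear [ 0.2388  0.3746 -0.0085] 0.0065
turntable_top [ 0.538  -0.2504  0.0503] 0.0006
circular_rule [ 0.5761 -0.1603  0.0495] 0.0071
weight [ 0.6602 -0.2282  0.04  ] 0.002
[ 0.57285744 -0.46923354  0.23392274]
```

View pics/p6.png

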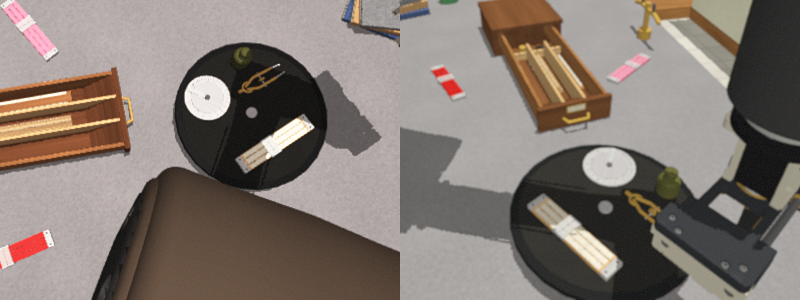

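The rule lies flat and face up on the free half of the turntable, centred near (274,143) in the left crop. The instruments and the turntable have not moved, and the robot is clear of everything.

>>> carry_out(
  deltas=[
    [[0, 0, 0, 0, 0.5], [0, 0, 0, 0, 0.5], [0, 0, 0, 0, 0.5]],
  ],
)

```text
clock: 43.0
tool_pos: [0.5728, -0.4696, 0.2332]
orientation: [180.0, 0.0, -60.3]
force: [0.0, -0.1, -0.3]
opening: 0.0659
gripper_force: 0.0
```

```bash
python3 -c "
from plant import ctrl
print(ctrl.close_job())"
```

```text
the job is handed in; nothing more can be done
None
```

The slide rule is out of its lane and lies flat, face up, on the free side of the turntable, and the job was handed in at 43 s; the press on the rule was mostly 4–7 N, but it reached about 17 N for a moment when I lowered the finger too fast, and the turntable, instruments and other two rules look unmoved in the last pictures.

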